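Reset the bench power box

TASK

First clear the way: take the white oil dropper bottle from in front of the power box and stand it on the round cork coaster, keeping it upright and leaving the other things alone. Then swing the clear guard up past its over-centre point, right open, so that it stays there by itself and let go of it. Then press the red buttons slowly to find the one that stiffens, breaks over with a snap and stays down, and leave it so; the other two are worn and stay soft: let such a button come back up as soon as you feel it is soft, and never push it near its stop.

Things in the scene. Friction and masses are not known exactly. Their poses are not given: they have to be found in the camera images.
- reset_box: Grey wedge-shaped power box, fixed, 120 x 180 mm on the table, 77 mm high at the back. Origin: centre of its underside; x to its back, y to its left, z up. Its button face starts at the front edge (x = -60 mm, 22 mm high) and rises backward at 26 degrees for 125 mm, so the face normal leans 26 degrees from vertical toward the front (-x). A clear guard covers the buttons.
- guard (a joint): Opening angle of the guard, rad: 0 closed, 1.6 fully open. A spring pulls it shut below about 0.85 rad and open above that (at most about 2 N at the knob). Carry the knob to about 1.5 rad before letting go: let go at 1 to 1.3 rad it springs up against the gripper. Fully open it stays and overhangs the buttons, so they are reached only with the tool tilted about along the face normal.
- guard_hinge (a point): Middle of the guard's hinge axis, which runs along the box's y axis; fixed to the box. The guard is a clear flap in a yellow frame, 115 mm from hinge to free edge, 164 mm wide, 4 mm thick (frame 8 mm); closed it lies parallel to the face, 28 mm off it, and its free edge is at the front. It opens upward and back.
- guard_knob (a point): Grip point on the guard's black knob; moves with the guard. The knob is 14 mm wide (box y), 13 mm along the flap, and stands 34 mm off the flap's outer face, 100 mm from the hinge along the flap, mid-width. The point is 22 mm above the outer face, 12 mm below the knob's end. Held by its 14 mm width, it can pivot between the fingers as the guard swings.
- place_1 (a point): Centre of the top of the unpressed red button on the right (box y = -48 mm); fixed to the box. The three buttons look the same: round caps 21 mm across standing 18 mm off the face, each in a black collar 31 mm across, 3 mm high. They are pressed into the box along the face normal, with 10 mm of travel to the stop. Which place holds the good button changes.
- place_2 (a point): The same for the middle button (box y = 0).
- place_3 (a point): The same for the left button (box y = +48 mm).
- key_1 (a joint): How far one of the buttons is down, m: 0 up, 0.010 at its stop. Its place changes from run to run and is not told. A good button stiffens to about 4.6 N at 3 mm, then weakens, breaks over at 5.5 mm and jumps by itself to its stop, where it stays. A worn one only springs, with 0.6 N at first, 1.2 N at 3 mm and under 2 N at 6 mm, and comes back up when let go.
- key_2 (a joint): The same for another button.
- key_3 (a joint): The same for the remaining button.
- oil_bottle: White dropper bottle with a ribbed cap, 33 mm diameter, 113 mm high, 60 g, standing upright. Origin: centre of its underside. Straight sides of about 32 mm up to about 75 mm; grip it there or across the ribbed cap just above.
- coaster: Round brown cork coaster fixed on the table, 72 mm across, 4 mm thick, flat. Origin: centre of its underside. It lies in front of the box, either near the robot or farther to the right.
- mint_tin: Bystander: small white tin, 48 x 68 x 18 mm, at the other of the two places where the coaster may lie. Origin: centre of its underside.
- solder_spool: Bystander: blue and white solder spool lying flat, 59 mm diameter, 20 mm high, left of the box. Origin: centre of its underside.
- pill_bottle: Bystander: white pill bottle, 33 mm diameter, 50 mm high, right of the box. Origin: centre of its underside.
- gear: Bystander: small grey gear lying flat, 29 mm diameter, 13 mm high, in front of the box. Origin: centre of its underside.

How it is judged (in metres and radians):
On the way, in this order (a step that is already met when the one before it is completed fails the run):
1. the oil bottle stands upright on the coaster, let go (horizontal distance between oil_bottle and coaster below 0.018 m and height (world z) of oil_bottle below 0.008 m and angle between oil_bottle's own z axis and vertical below 0.15 rad and contact force between the fingers and oil_bottle below 0.1 N), for 0.2 s.
2. the guard is fully open and stays so without being touched (value of joint guard above 1.45 rad and contact force between the fingers and reset_box below 0.1 N), for 0.3 s.
3. the good button has snapped down (value of joint key_2 above 0.0085 m), for 0.2 s.
At the end, for the whole second after the job is handed in: The good button stays snapped down (over 8.5 mm), the two worn buttons are up (under 2 mm), the guard stays open (over 1.45 rad), and the oil bottle stands upright (within 0.15 rad), released and at rest on the coaster, its axis within 18 mm of the coaster's centre (all of step 1 and value of joint key_2 above 0.0085 m and value of joint each of key_1, key_3 below 0.002 m and value of joint guard above 1.45 rad and linear speed of oil_bottle below 0.02 m/s); the robot touches nothing.
It fails at once if a worn button is pushed to, or almost to, its stop (over 8.5 mm of its 10 mm) (value of joint any of key_1, key_3 above 0.0085 m).
It fails at once if a worn button is jabbed down fast (over 0.1 m/s, more than 3 mm down) instead of being pressed slowly ((velocity of joint key_1 above 0.1 m/s and value of joint key_1 above 0.003 m) or (velocity of joint key_3 above 0.1 m/s and value of joint key_3 above 0.003 m)).
It fails at once if the oil bottle is tipped by more than 0.6 rad (angle between oil_bottle's own z axis and vertical above 0.6 rad).
It fails at once if a bystander (tin, spool, pill bottle, gear) is moved by more than 20 mm (distance of any of mint_tin, solder_spool, pill_bottle, gear from where it was at the start of the episode above 0.02 m).
It also fails if it takes over 67 s, if anything falls off the work surface, if the arm or the gripper's body presses on something with over 40 N, if the wrist force passes 120 N, or if a joint passes its speed limit or range.

ROBOT

A 6-joint arm with a two-finger parallel gripper is mounted at the origin on a cart in front of the work surface, level with it; the furniture and walls round the work are solid. World frame = base frame: x ahead of the robot, y to its left, z up, the work surface at z = 0. Lengths are in mm, angles in degrees, forces in N, time in s.
With the tool pointing down it reaches from about 300 to 850 mm from the base axis. Payload 4.2 kg.
Tool frame: the origin (TCP) lies between the finger pads; the fingertips stand 22 mm ahead of it and the grasp point (between the pads) lies 3 mm ahead of it; z points along the fingers, y is the direction in which the jaws open and shut (so a half turn about z gives the same grasp; the last joint's range is limited). The gripper opens to 91 mm and grips with 3 to 60 N. Pads are 32 mm wide; open, the fingers measure 118 mm over their backs; the gripper's body (76 mm by 178 mm) begins 60 mm behind the grasp point.
Start: joints at [-1.146, 18.312, 89.639, -0, 72.044, -1.146], TCP at [575.014, 0, 235.976] pointing down, gripper open.
Joint ranges: [-177.97, 177.97], [-48.28, 115.42], [12.27, 149.76], [-77.06, 257.06], [2.81, 150.46], [-146.56, 146.56]. Speed limits (degrees/s): [147.25, 147.25, 180, 180, 180, 180].

INTERFACE

Orientations are given as [roll, pitch, yaw] about the fixed x, y, z axes, in that order (R = Rz(yaw) Ry(pitch) Rx(roll)).
In Python, from workcell import * gives the robot as it stands.
- The arm moves only by the shell command python3 -m jog 'ROWS' [OPENING] [FORCE]. ROWS is text: rows parted by semicolons, each of 6 numbers parted by spaces: the shift along the tool's x, y, z in units of 0.5 m (1.0 is 0.5 m), then the turn, a rotation vector about the tool's x, y, z in units of pi/2 rad (1.0 is pi/2 rad). A call has 1 to 20 rows; each row is the pose to reach, as a shift and turn from the pose measured when the call began, along the tool's axes at that moment; what a row does not reach only later rows make up. A row lasts 1/12 s, in which the tool goes at most 41.7 mm and 7.16 degrees, less where a joint would pass 70% of its speed; a pose out of reach is approached as far as the arm can. A call with a number of a shift or a turn outside -1 to 1 is refused whole. A call with a gripper value outside its range is refused whole. OPENING is the opening, from -1 (shut) to 1 (fully open), set as the call begins (- or left out, the last holds). The fingers move at their own pace and stop on an object; FORCE is the grip in N (left out, the last holds). Time passes only in rows, so rows that repeat a pose let the fingers close. It gives the time, the measured TCP pose, the force and the opening at its end, in the units of the state.
- state(): the state, without advancing time (a new reading comes with each control period).
- grab_frame(name): name is "scene" or "side" or "wrist"; returns the picture (480x640x3 uint8, red, green, blue); there is no depth.
- calibration(name): a dict with "mtx" (3x3 intrinsics, pixels), "rvec" (rotation vector, rad) and "tvec" (3), from world to camera coordinates, as OpenCV has them. Camera axes: x right, y down, z forward; pixel columns grow to the right and rows downward; lengths in mm; the calibration is good to about 2 mm. The wrist camera is an equidistant fisheye: a pixel r from the principal point sees the ray r / f radians off the axis. A picture is of the moment at which its call begins: read the wrist's pose just before it. calibration takes no time and is no camera call; for the wrist camera it gives the pose at the moment of the call.
- job_done(): hands the job in, once; it reports no verdict.
Trained networks look in the newest picture that a camera, given by its name, has taken for a name from the list of things; names that differ only in an ending like _2 or _b are one class to them, and where a whole thing is asked for, a point or a joint stands for the part that bears it (a point fixed in the world has none). Each returns a list of dicts, best first, with "confidence" (0 to 1); they miss things now and then, are a little off and sometimes report something else, mostly with a low value. They report only what shows in the picture. A call takes as long as a camera call.
- spot_in(query, camera): "rect" ([left, top, right, bottom] in pixels, round what is visible of it).
- tip_of(query, camera): "location" ([column, row] in pixels: a listed point, or the origin of a listed thing).
The state is a dict: "time_s": time; "qpos": joint angles; "qvel": joint speeds; "effort": joint torques, N m; "ee_pos": TCP position; "ee_rot": TCP orientation; "force": force on the tool from outside, world axes, zero at the start; "torque": the same for the moment, N m; "gripper_width": finger opening in mm.
Only numpy, scipy, OpenCV 4.12 (cv2) and the standard library are available. Lean on these libraries where they do the work, as an engineer would, in place of code of your own. Each camera call takes 0.05 s, during which the arm holds its last target. There are 200 camera calls.

## Working session

There is one attempt and no reset: what is moved stays moved. The work goes in short steps, Python scripts to look and compute and a shell command to move; the robot and the scene stay as the last step left them, time stands still between calls to the robot, and variables do not carry over. Pictures are saved under pics/ and viewed, about 8 in all and at most 12, crops included, and the job is handed in when it is done.

```bash
ls; mkdir -p pics; cat > h.py <<'E'
from workcell import *
import numpy as np, cv2
from scipy.spatial.transform import Rotation as R
def ray(cam,px,c=None):
    c=c or calibration(cam); K=np.array(c["mtx"],float); Rm=cv2.Rodrigues(np.array(c["rvec"],float))[0]; t=np.array(c["tvec"],float).ravel()
    if cam=="wrist":
        d=np.array([(px[0]-K[0,2])/K[0,0],(px[1]-K[1,2])/K[1,1]]); r=np.linalg.norm(d)
        v=np.array([*(d/max(r,1e-9)*np.sin(r)),np.cos(r)])
    else: v=np.array([(px[0]-K[0,2])/K[0,0],(px[1]-K[1,2])/K[1,1],1]); v/=np.linalg.norm(v)
    return -Rm.T@t, Rm.T@v
def onz(cam,px,z,c=None):
    o,v=ray(cam,px,c); return o+v*(z-o[2])/v[2]
def tri(rs):
    A=sum(np.eye(3)-np.outer(v,v) for o,v in rs); b=sum((np.eye(3)-np.outer(v,v))@o for o,v in rs)
    p=np.linalg.solve(A,b); return p,[round(float(np.linalg.norm(np.cross(p-o,v))),1) for o,v in rs]
def rows(pos,rpy=None):
    "shift/turn from present pose to world target"
    s=state(); R0=R.from_euler('xyz',s["ee_rot"],degrees=True)
    sh=R0.inv().apply(np.array(pos)-s["ee_pos"])/500
    tu=(R0.inv()*R.from_euler('xyz',rpy,degrees=True)).as_rotvec()/(np.pi/2) if rpy is not None else np.zeros(3)
    return np.round(np.r_[sh,tu],4)
E
python3 - <<'E'
from h import *
s=state(); print({k:np.round(v,2) for k,v in s.items()})
im={}
for c in ["scene","side","wrist"]:
    k=calibration(c); im[c]=grab_frame(c); cv2.imwrite(f"pics/{c}0.png",im[c][:,:,::-1])
    print(c,np.round(ray(c,[320,240],k),2).tolist())
    for q in ["oil_bottle","coaster","reset_box","guard_hinge","guard_knob","place_1","place_2","place_3","mint_tin","gear","pill_bottle","solder_spool"]:
        for d in tip_of(q,c)[:1]:
            print(c,q,round(d["confidence"],2),np.round(d["location"]),"z0:",np.round(onz(c,d["location"],0,k)[:2]))
print(state()["time_s"])
E
```

```text
pics
{'time_s': np.float64(0.0), 'qpos': array([-1.15, 18.35, 89.7 , -0.  , 72.04, -1.15]), 'qvel': array([ 0.07,  0.09, -0.11,  0.15,  0.1 ,  0.06]), 'effort': array([ -0.  , -41.25, -23.2 ,   0.07,   0.05,  -0.  ]), 'ee_pos': array([5.7455e+02, 1.0000e-02, 2.3514e+02]), 'ee_rot': array([-179.9,   -0. ,   90. ]), 'force': array([ 0.46, -0.29,  0.26]), 'torque': array([-0.04,  0.  , -0.08]), 'gripper_width': np.float64(91.04)}
scene [[174.51, 542.09, 531.02], [0.43, -0.73, -0.53]]
scene oil_bottle 0.95 [321. 273.] z0: [548. -97.]
scene coaster 0.93 [380. 312.] z0: [421. -61.]
scene reset_box 0.96 [257. 265.] z0: [651. -56.]
scene guard_hinge 0.85 [241. 208.] z0: [ 800. -200.]
scene guard_knob 0.85 [290. 243.] z0: [ 643. -146.]
scene place_1 0.91 [249. 253.] z0: [685. -80.]
scene place_2 0.91 [249. 253.] z0: [685. -80.]
scene place_3 0.91 [249. 253.] z0: [685. -80.]
scene gear 0.5 [344. 266.] z0: [ 527. -138.]
scene solder_spool 0.73 [174. 288.] z0: [724.  66.]
side [[604.59, -794.18, 490.4], [-0.04, 0.88, -0.48]]
side oil_bottle 0.73 [301. 297.] z0: [543. -90.]
side coaster 0.92 [231
[... 354 characters left out ...]
ide pill_bottle 0.76 [371. 338.] z0: [ 655. -187.]
side solder_spool 0.67 [404. 250.] z0: [726.  82.]
wrist [[574.4, 81.14, 385.59], [-0.02, -0.28, -0.96]]
wrist oil_bottle 0.75 [300. 292.] z0: [544. -91.]
wrist coaster 0.65 [196. 274.] z0: [423. -70.]
wrist reset_box 0.75 [387. 262.] z0: [641. -55.]
wrist guard_knob 0.67 [334. 285.] z0: [582. -82.]
wrist place_1 0.8 [365. 327.] z0: [ 619. -137.]
wrist place_2 0.8 [365. 327.] z0: [ 619. -137.]
wrist place_3 0.8 [365. 327.] z0: [ 619. -137.]
wrist mint_tin 0.8 [250. 393.] z0: [ 473. -241.]
wrist gear 0.64 [286. 325.] z0: [ 526. -134.]
wrist pill_bottle 0.83 [384. 360.] z0: [ 646. -186.]
wrist solder_spool 0.59 [467. 151.] z0: [725.  70.]
1.95
```

```bash
python3 - <<'E'
from h import *
a=cv2.imread("pics/scene0.png")[160:360,120:440]; b=cv2.imread("pics/wrist0.png")[130:430,160:500]
a=cv2.resize(a,(480,300),interpolation=3)
cv2.imwrite("pics/m0.png",cv2.resize(np.hstack([a[:,40:440],b]),(800,400)))
# knob tri, hinge, box
for n,l in {"knob":[("scene",[290,243]),("side",[322,239]),("wrist",[334,285])],"place":[("scene",[249,253]),("side",[344,271]),("wrist",[365,327])]}.items():
    print(n,tri([ray(*x) for x in l]))
for q in ["place_2"]:
  for c in ["scene","side","wrist"]:
    # newest pictures still valid
    print(c,[(np.round(d["location"]),round(d["confidence"],2)) for d in tip_of(q,c)])
E
```

```text
knob (array([576.18177796, -44.93472301,  81.82553639]), [3.9, 3.4, 5.1])
place (array([625.4131343 , -71.38503293,  46.29534251]), [43.6, 14.3, 36.4])
scene [(array([249., 253.]), 0.91), (array([267., 242.]), 0.83), (array([289., 229.]), 0.68), (array([344., 265.]), 0.44)]
side [(array([344., 271.]), 0.87), (array([353., 240.]), 0.84), (array([348., 253.]), 0.67)]
wrist [(array([365., 327.]), 0.8), (array([385., 230.]), 0.67), (array([377., 278.]), 0.59)]
```

View pics/m0.png

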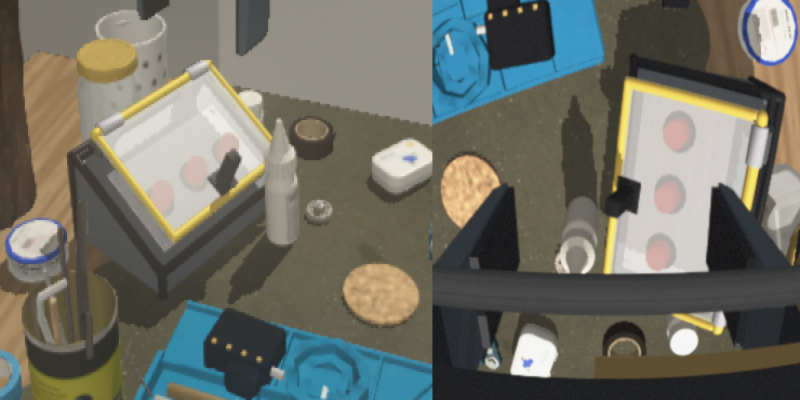

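```bash
cat >> h.py <<'E'
def box(p1,p3,p2):
    y=(p3-p1)[:2]; y/=np.linalg.norm(y); Y=np.array([*y,0]); X=np.array([y[1],-y[0],0]); return X,Y
E
python3 - <<'E'
from h import *
P={1:[("scene",[289,229]),("side",[344,271]),("wrist",[365,327])],2:[("scene",[267,242]),("side",[348,253]),("wrist",[377,278])],3:[("scene",[249,253]),("side",[353,240]),("wrist",[385,230])]}
p={}
for n,l in P.items():
    q,e=tri([ray(*x) for x in l]); p[n]=q; print(n,np.round(q,1),e)
X,Y=box(p[1],p[3],p[2]); print("yaw",np.degrees(np.arctan2(X[1],X[0])), np.linalg.norm(p[3]-p[1]))
k=np.array([576.2,-44.9,81.8])
print("knob rel place2 in box",(k-p[2])@X,(k-p[2])@Y,(k-p[2])[2])
print("bottle",[np.round(onz(c,l,0)[:2],1) for c,l in [("scene",[321,273]),("side",[301,297]),("wrist",[300,292])]])
# current target bottle above
print(rows([544,-93,235],[180,0,180]))
E
```

```text
1 [ 612.8 -101.5   61.3] [2.1, 1.7, 0.6]
2 [619.8 -47.9  62.5] [1.2, 2.7, 1.9]
3 [625.5  -3.5  63. ] [2.0, 0.3, 2.2]
yaw -7.339944066050675 98.82143983948757
knob rel place2 in box -43.60182182328477 -2.618891261510397 19.29322335206352
bottle [array([548.4, -97.5]), array([543.3, -90.6]), array([544. , -90.8])]
[-0.186  -0.062   0.0019  0.      0.     -1.    ]
```

```bash
python3 -m jog '-0.184 -0.067 0.1 0 0 -0.922;-0.184 -0.067 0.1 0 0 -0.922;-0.184 -0.067 0.1 0 0 -0.922;-0.184 -0.067 0.1 0 0 -0.922;-0.184 -0.067 0.1 0 0 -0.922;-0.184 -0.067 0.1 0 0 -0.922;-0.184 -0.067 0.1 0 0 -0.922;-0.184 -0.067 0.1 0 0 -0.922;-0.184 -0.067 0.1 0 0 -0.922;-0.184 -0.067 0.1 0 0 -0.922;-0.184 -0.067 0.1 0 0 -0.922;-0.184 -0.067 0.1 0 0 -0.922;-0.184 -0.067 0.1 0 0 -0.922;-0.184 -0.067 0.1 0 0 -0.922;-0.184 -0.067 0.1 0 0 -0.922' 0.4 12
python3 - <<'E'
from h import *
c=calibration("wrist"); im=grab_frame("wrist"); cv2.imwrite("pics/w1.png",im[:,:,::-1])
for q,z in [("oil_bottle",0),("coaster",4),("gear",0)]:
    for d in tip_of(q,"wrist")[:1]: print(q,round(d["confidence"],2),np.round(d["location"]),np.round(onz("wrist",d["location"],z,c)))
s=state(); print(s["time_s"],s["ee_pos"],s["ee_rot"]); print(rows([541,-92,69],[180,0,173]))
E
```

```text
time_s: 3.35
ee_pos: [541.5, -92.0, 186.0]
ee_rot: [180.0, 0.0, 172.9]
force: [-0.1, -0.2, -0.0]
gripper_width: 63.8
oil_bottle 0.94 [330. 227.] [544. -88.   0.]
coaster 0.8 [333.  91.] [421. -71.   4.]
gear 0.93 [279. 214.] [ 526. -133.    0.]
3.55 [541.53776211 -91.98071364 185.9623429 ] [1.79998695e+02 5.35004017e-03 1.72944207e+02]
[ 1.100e-03 -2.000e-04  2.339e-01  0.000e+00  1.000e-04 -6.000e-04]
```

```bash
python3 -m jog '0 0.003 0.07 0 0 0;0 0.003 0.14 0 0 0;0 0.003 0.2 0 0 0;0 0.003 0.234 0 0 0;0 0.003 0.234 0 0 0;0 0.003 0.234 0 0 0'; python3 -m jog '0 0 0 0 0 0;0 0 0 0 0 0;0 0 0 0 0 0;0 0 0 0 0 0;0 0 0 0 0 0;0 0 0 0 0 0' -1 12; python3 - <<'E'
from h import *
s=state();print(s["ee_pos"],s["ee_rot"],s["force"]); print(rows([423-3,-69+1,90],[180,0,173]))
E
```

```text
time_s: 4.05
ee_pos: [541.5, -90.5, 68.6]
ee_rot: [180.0, -0.1, 172.9]
force: [0.6, 0.1, -0.4]
gripper_width: 63.9
time_s: 4.55
ee_pos: [541.9, -90.5, 69.2]
ee_rot: [180.0, -0.0, 172.9]
force: [0.3, 0.4, 3.2]
gripper_width: 32.0
[541.90405533 -90.47341009  69.23096345] [ 1.79988510e+02 -5.96761736e-03  1.72916836e+02] [0.32487773 0.43052285 3.1977394 ]
[ 2.475e-01  1.450e-02 -4.150e-02  1.000e-04 -1.000e-04 -9.000e-04]
```

```bash
python3 -m jog '0 0 -0.05 0 0 0;0.02 0.002 -0.08 0 0 0;0.08 0.005 -0.08 0 0 0;0.14 0.01 -0.08 0 0 0;0.2 0.014 -0.08 0 0 0;0.245 0.018 -0.08 0 0 0;0.245 0.018 -0.08 0 0 0;0.245 0.018 -0.08 0 0 0'
python3 - <<'E'
from h import *
c=calibration("wrist"); s=state(); print(s["time_s"],s["ee_pos"],s["gripper_width"])
ims=[]
for n in ["wrist","side","scene"]:
    im=grab_frame(n); cc=calibration(n); cv2.imwrite(f"pics/{n}2.png",im[:,:,::-1]); ims.append(im)
    for q in ["coaster","oil_bottle"]:
        for d in tip_of(q,n)[:1]: print(n,q,round(d["confidence"],2),np.round(d["location"]),np.round(onz(n,d["location"],0,cc)),"bottle at z=41",np.round(onz(n,d["location"],s["ee_pos"][2]-69,cc)))
    for d in spot_in("coaster",n)[:1]: print(np.round(d["rect"]),round(d["confidence"],2))
a=ims[0]; b=cv2.resize(ims[1][200:340,140:320],(640,480)); 
cv2.imwrite("pics/m2.png",cv2.resize(np.hstack([a,b]),(800,300))[:,:,::-1])
E
```

```text
time_s: 5.22
ee_pos: [420.6, -66.3, 109.5]
ee_rot: [180.0, 0.0, 172.9]
force: [0.2, -0.2, -0.9]
gripper_width: 31.7
5.2167 [420.63145656 -66.28120205 109.54085075] 31.670555167299156
wrist coaster 0.93 [318. 254.] [425. -72.   0.] bottle at z=41 [412. -70.  41.]
wrist oil_bottle 0.8 [328. 271.] [439. -67.   0.] bottle at z=41 [424. -65.  41.]
[272. 203. 369. 288.] 0.7
side coaster 0.61 [230. 288.] [423. -73.   0.] bottle at z=41 [ 438. -133.   41.]
side oil_bottle 0.61 [230. 263.] [407.   5.   0.] bottle at z=41 [423. -61.  41.]
[210. 273. 256. 300.] 0.61
scene coaster 0.58 [380. 307.] [427. -71.   0.] bottle at z=41 [408. -24.  41.]
scene oil_bottle 0.79 [381. 286.] [ 448. -119.    0.] bottle at z=41 [427. -69.  41.]
[356. 292. 411. 320.] 0.96
```

View pics/m2.png

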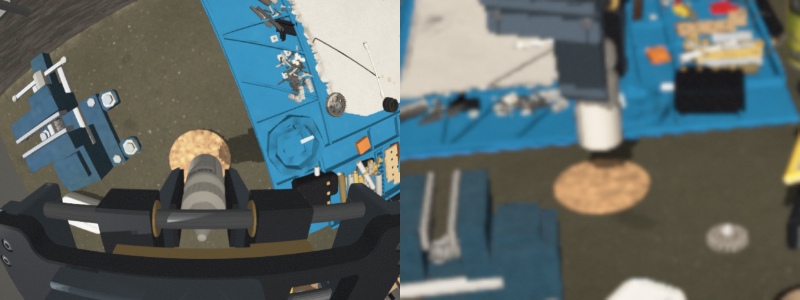

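```bash
python3 -m jog '0.001 -0.004 0.04 0 0 0;0.001 -0.004 0.06 0 0 0;0.001 -0.004 0.07 0 0 0;0.001 -0.004 0.073 0 0 0;0.001 -0.004 0.073 0 0 0;0.001 -0.004 0.073 0 0 0'; python3 -m jog '0 0 0 0 0 0;0 0 0 0 0 0;0 0 0 0 0 0;0 0 0 0 0 0;0 0 0 0 0 0' 0.3; python3 -m jog '0 0 -0.08 0 0 0;0 0 -0.16 0 0 0;0 0 -0.24 0 0 0;0 0 -0.3 0 0 0;0 0 -0.3 0 0 0'
python3 - <<'E'
from h import *
s=state(); print(s["time_s"],s["ee_pos"],s["gripper_width"])
ims=[]
for n in ["wrist","side","scene"]:
    cc=calibration(n); im=grab_frame(n); ims.append(im)
    for q in ["coaster","oil_bottle"]:
        for d in tip_of(q,n)[:1]: print(n,q,round(d["confidence"],2),np.round(d["location"]),np.round(onz(n,d["location"],0 if q=="coaster" else 4,cc)))
b=cv2.resize(ims[1][220:320,170:300],(500,400)); a=cv2.resize(ims[2][230:350,310:450],(467,400))
cv2.imwrite("pics/m3.png",cv2.resize(np.hstack([a,b]),(800,330))[:,:,::-1])
E
```

```text
time_s: 6.32
ee_pos: [421.2, -68.3, 73.0]
ee_rot: [180.0, 0.0, 172.9]
force: [-0.2, 1.2, 1.7]
gripper_width: 31.8
time_s: 6.73
ee_pos: [421.2, -68.3, 73.0]
ee_rot: [180.0, 0.0, 172.9]
force: [-1.0, -0.7, -0.3]
gripper_width: 58.8
time_s: 7.15
ee_pos: [424.6, -69.1, 229.2]
ee_rot: [-180.0, 0.8, 172.9]
force: [1.1, -0.5, -0.5]
gripper_width: 59.2
7.15 [424.6177696  -69.08931902 229.17126111] 59.24899760592424
wrist coaster 0.9 [326. 209.] [421. -69.   0.]
wrist oil_bottle 0.88 [328. 212.] [424. -67.   4.]
side coaster 0.93 [227. 287.] [417. -72.   0.]
side oil_bottle 0.66 [229. 281.] [418. -59.   4.]
scene coaster 0.97 [381. 307.] [425. -72.   0.]
scene oil_bottle 0.85 [381. 307.] [424. -67.   4.]
```

View pics/m3.png

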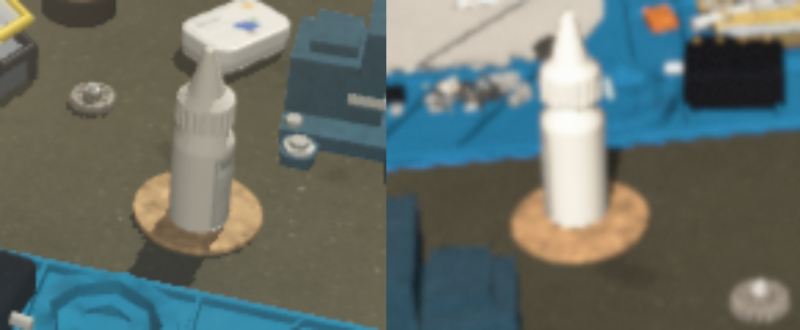

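```bash
cat >> h.py <<'E'
X=np.array([.992,-.128,0]); Y=np.array([.128,.992,0]); Z=np.array([0,0,1.]); 
def tilt(a):
    "rpy of tool: camera to front, y=box Y, tool z leaning a deg toward back"
    a=np.radians(a); z=np.sin(a)*X-np.cos(a)*Z; x=np.cross(Y,z)
    return R.from_matrix(np.c_[x,Y,z]).as_euler('xyz',degrees=True)
def N(a=26): a=np.radians(a); return -np.sin(a)*X+np.cos(a)*Z
E
python3 - <<'E'
from h import *
print(state()["ee_pos"],rows(np.array([576,-45,82])+80*N(),tilt(26)))
E
```

```text
[420.59471039 -68.30151654 221.93564532] [-0.2328  0.0848  0.1356  0.0009 -0.2903  0.0029]
```

```bash
python3 -m jog '-0.08 0.03 0.01 0 -0.07 0;-0.14 0.05 0.04 0 -0.14 0;-0.2 0.07 0.08 0 -0.21 0;-0.233 0.085 0.12 0 -0.27 0;-0.233 0.085 0.136 0 -0.29 0.003;-0.233 0.085 0.136 0 -0.29 0.003;-0.233 0.085 0.136 0 -0.29 0.003' 
python3 - <<'E'
from h import *
s=state(); print(s["time_s"],s["ee_pos"],s["ee_rot"],tilt(26))
c=calibration("wrist"); im=grab_frame("wrist"); cv2.imwrite("pics/w4.png",im[:,:,::-1])
k0=np.array([576,-45,82.])
o,v=None,None
for q in ["guard_knob","guard_hinge","place_1"]:
    for d in tip_of(q,"wrist")[:3]:
        o,v=ray("wrist",d["location"],c); 
        # intersect ray with plane of given normal offset through ref
        ref=k0 if q=="guard_knob" else np.array([619.3,-51,62.3])
        n=N(); p=o+v*((ref-o)@n)/(v@n)
        u=np.cos(np.radians(26))*X+np.sin(np.radians(26))*Z
        print(q,round(d["confidence"],2),np.round(d["location"]),np.round(p,1),"du,dy",np.round([(p-ref)@u,(p-ref)@Y],1))
E
```

```text
time_s: 8.18
ee_pos: [540.6, -40.3, 152.7]
ee_rot: [179.9, 25.8, 172.6]
force: [0.5, -0.4, 0.3]
gripper_width: 59.3
8.1833 [540.59908212 -40.28865864 152.74030635] [179.92015166  25.79462981 172.64400801] [180.          26.00505598 172.64762064]
guard_knob 0.89 [324. 264.] [575.6 -45.3  81.8] du,dy [-0.4 -0.4]
guard_hinge 0.96 [327. 367.] [687.4 -58.2  95.7] du,dy [76.2  1.6]
place_1 0.75 [325. 283.] [617.4 -50.8  61.4] du,dy [-2.1 -0.1]
place_1 0.73 [386. 287.] [626.6  -3.8  62.9] du,dy [ 1.3 47.7]
place_1 0.58 [260. 286.] [ 613.2 -101.8   62.5] du,dy [  0.5 -51.1]
```

View pics/w4.png

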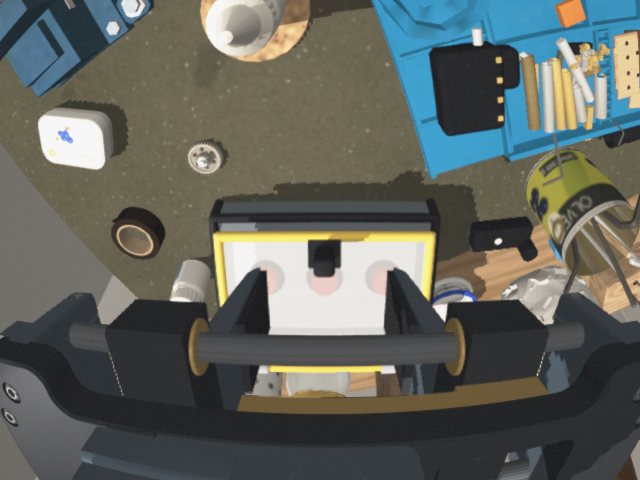

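```bash
python3 -m jog '-0.002 0 0.06 0 0 0;-0.002 0 0.11 0 0 0;-0.002 0 0.135 0 0 0;-0.002 0 0.142 0 0 0;-0.002 0 0.142 0 0 0;-0.002 0 0.142 0 0 0' -0.2; python3 -m jog '0 0 0 0 0 0;0 0 0 0 0 0;0 0 0 0 0 0;0 0 0 0 0 0;0 0 0 0 0 0;0 0 0 0 0 0' -1 10
cat > arc.py <<'E'
from h import *
s=state(); p=np.array(s["ee_pos"]); R0=R.from_euler('xyz',s["ee_rot"],degrees=True)
g=R0.apply([0,0,3])+p
r26=np.radians(26); u=np.cos(r26)*X+np.sin(r26)*Z
H=g+100*u-29*N(); print("hinge",H)
for a in [0.1,.25,.4,.55,.7,.85,1,1.15,1.3,1.45,1.55]:
    rot=R.from_rotvec(Y*a); gn=H+rot.apply(g-H)
    til=26-26*a/1.55
    R1=R.from_euler('xyz',tilt(til),degrees=True); tn=gn-R1.apply([0,0,3])
    print(a,np.round(R0.inv().apply(tn-p)/500,3),np.round((R0.inv()*R1).as_rotvec()[1]/(np.pi/2),3),np.round(gn))
E
python3 arc.py
```

```text
time_s: 8.88
ee_pos: [575.0, -45.0, 92.9]
ee_rot: [179.9, 26.2, 172.6]
force: [0.6, -0.2, -0.2]
gripper_width: 36.5
time_s: 9.38
ee_pos: [575.0, -46.2, 93.8]
ee_rot: [180.0, 26.3, 172.6]
force: [-2.3, -7.9, 3.6]
gripper_width: 13.7
hinge [678.12613185 -59.48215906 108.85683519]
0.1 [-0.007  0.    -0.02 ] 0.022 [575. -46. 101.]
0.25 [-0.021  0.    -0.048] 0.05 [575. -46. 117.]
0.4 [-0.039  0.    -0.073] 0.078 [578. -47. 132.]
0.55 [-0.061  0.    -0.096] 0.106 [582. -47. 147.]
0.7 [-0.086  0.    -0.115] 0.134 [589. -48. 161.]
0.85 [-0.114  0.    -0.13 ] 0.161 [598. -49. 174.]
1 [-0.143  0.    -0.141] 0.189 [608. -50. 186.]
1.15 [-0.174  0.    -0.147] 0.217 [620. -52. 195.]
1.3 [-0.205  0.    -0.149] 0.245 [634. -54. 203.]
1.45 [-0.237  0.    -0.146] 0.273 [648. -56. 209.]
1.55 [-0.257  0.    -0.141] 0.292 [658. -57. 211.]
```

```bash
python3 -m jog '-0.003 0 -0.01 0 0.01 0;-0.007 0 -0.02 0 0.022 0;-0.014 0 -0.034 0 0.036 0;-0.021 0 -0.048 0 0.05 0;-0.03 0 -0.061 0 0.064 0;-0.039 0 -0.073 0 0.078 0;-0.05 0 -0.085 0 0.092 0;-0.061 0 -0.096 0 0.106 0;-0.073 0 -0.106 0 0.12 0;-0.086 0 -0.115 0 0.134 0;-0.086 0 -0.115 0 0.134 0'
python3 - <<'E'
from h import *
s=state(); print(s["ee_pos"],s["ee_rot"],s["force"],s["torque"],s["gripper_width"])
E
```

```text
time_s: 10.3
ee_pos: [588.9, -48.1, 165.7]
ee_rot: [180.0, 14.3, 172.6]
force: [-1.5, -0.9, 0.6]
gripper_width: 14.0
[588.87214897 -48.09974695 165.70628085] [179.99895175  14.26089549 172.61897121] [-1.50447493 -0.86216611  0.56211071] [-0.00598288  0.24015811 -0.01888335] 13.954638976275481
```

```bash
python3 - <<'E'
from h import *
s=state(); p=np.array(s["ee_pos"]); R0=R.from_euler('xyz',s["ee_rot"],degrees=True); g=p+R0.apply([0,0,3])
H=np.array([678.5,-59.5,107.5])
r=g-H; ang=np.arctan2(r[2],r@X); print("knob ang",np.degrees(ang),np.linalg.norm(r), "closed", 206-np.degrees(np.arctan2(31,100)))
for a in [.8,.9,1,1.1,1.2,1.3,1.4,1.5,1.55]:
    gn=H+R.from_rotvec(Y*(a-.7)).apply(r); R1=R.from_euler('xyz',tilt(26-26*a/1.55),degrees=True); tn=gn-R1.apply([0,0,3])
    print(a,np.round(R0.inv().apply(tn-p)/500,3),np.round((R0.inv()*R1).as_rotvec()[1]/(np.pi/2),3),np.round(gn))
E
```

```text
knob ang 148.32704662133318 105.29992277067774 closed 188.77656380886853
0.8 [-0.016  0.    -0.014] 0.019 [596. -49. 171.]
0.9 [-0.033  0.    -0.026] 0.037 [602. -50. 180.]
1 [-0.052  0.    -0.037] 0.056 [610. -51. 187.]
1.1 [-0.071  0.    -0.045] 0.075 [618. -52. 193.]
1.2 [-0.091  0.    -0.052] 0.093 [627. -53. 199.]
1.3 [-0.112  0.    -0.056] 0.112 [636. -54. 204.]
1.4 [-0.133  0.    -0.059] 0.13 [646. -55. 208.]
1.5 [-0.154  0.    -0.059] 0.149 [656. -57. 210.]
1.55 [-0.165  0.    -0.058] 0.158 [661. -57. 211.]
```

```bash
python3 -m jog '-0.008 0 -0.007 0 0.01 0;-0.016 0 -0.014 0 0.019 0;-0.033 0 -0.026 0 0.037 0;-0.042 0 -0.032 0 0.046 0;-0.052 0 -0.037 0 0.056 0;-0.071 0 -0.045 0 0.075 0;-0.081 0 -0.049 0 0.084 0;-0.091 0 -0.052 0 0.093 0;-0.112 0 -0.056 0 0.112 0;-0.122 0 -0.058 0 0.121 0;-0.133 0 -0.059 0 0.13 0;-0.144 0 -0.059 0 0.14 0;-0.154 0 -0.059 0 0.149 0;-0.16 0 -0.059 0 0.154 0;-0.16 0 -0.059 0 0.154 0'
python3 - <<'E'
from h import *
s=state(); print(s["ee_pos"],s["ee_rot"],s["force"],s["torque"],s["gripper_width"])
g=s["ee_pos"]+R.from_euler('xyz',s["ee_rot"],degrees=True).apply([0,0,3]); r=g-np.array([678.5,-59.5,107.5]); print(np.degrees(np.arctan2(r[2],r@X)))
for n in ["side","scene"]: cv2.imwrite(f"pics/{n}5.png",grab_frame(n)[:,:,::-1])
a=cv2.imread("pics/side5.png")[120:320,240:480]; b=cv2.imread("pics/scene5.png")[80:320,120:400]
cv2.imwrite("pics/m5.png",np.hstack([cv2.resize(a,(400,333)),cv2.resize(b,(390,333))]))
E
```

```text
time_s: 11.55
ee_pos: [659.3, -57.1, 214.6]
ee_rot: [180.0, 0.5, 172.6]
force: [-0.3, 0.3, 4.9]
gripper_width: 14.0
[659.34288498 -57.12242193 214.64524533] [179.98638812   0.50878345 172.619657  ] [-0.28113433  0.31389739  4.91723633] [0.15181664 0.11496152 0.06510491] 13.980334256241958
100.4890109639189
```

View pics/m5.png

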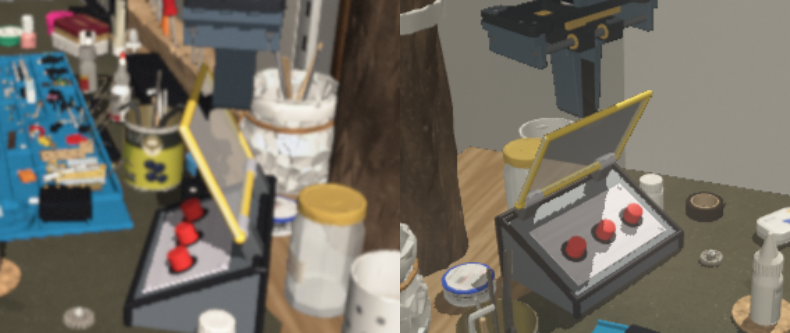

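```bash
python3 -m jog '0 0 0 0 0 0;0 0 0 0 0 0;0 0 0 0 0 0;0 0 0 0 0 0' -0.1; python3 -m jog '-0.01 0 -0.05 0 0 0;-0.01 0 -0.1 0 0 0;-0.01 0 -0.15 0 0 0;-0.01 0 -0.2 0 0 0;-0.01 0 -0.2 0 0 0'
python3 - <<'E'
from h import *
s=state(); print(s["ee_pos"],s["ee_rot"],s["gripper_width"])
D={}
for n in ["side","scene"]:
    im=grab_frame(n); cv2.imwrite(f"pics/{n}6.png",im[:,:,::-1])
    for q in ["place_2","guard_knob"]:
        for d in tip_of(q,n)[:3]: print(n,q,np.round(d["location"],1),round(d["confidence"],2)); D.setdefault((n,q),[]).append(d["location"])
def srt(n): return sorted(D[n,"place_2"],key=lambda l:l[0])
sc=srt("scene"); sd=sorted(D["side","place_2"],key=lambda l:-l[1])
for a,b in zip(sd,sc[::-1]): print(tri([ray("side",a),ray("scene",b)]))
print("knob",tri([ray("side",D["side","guard_knob"][0]),ray("scene",D["scene","guard_knob"][0])]))
a=cv2.imread("pics/side6.png")[120:320,240:480]; b=cv2.imread("pics/scene6.png")[80:320,120:400]
cv2.imwrite("pics/m6.png",np.hstack([cv2.resize(a,(400,333)),cv2.resize(b,(390,333))]))
E
```

```text
time_s: 11.98
ee_pos: [658.6, -57.1, 214.0]
ee_rot: [180.0, 0.5, 172.6]
force: [0.7, 0.2, -1.0]
gripper_width: 37.7
time_s: 12.4
ee_pos: [664.5, -57.8, 319.8]
ee_rot: [180.0, 1.1, 172.6]
force: [0.3, -0.2, 1.4]
gripper_width: 40.7
[664.52924846 -57.82224421 319.81713616] [179.9785861    1.05181563 172.61645146] 40.70255965106065
side place_2 [348.3 255.8] 0.9
side place_2 [343.5 270.1] 0.87
side place_2 [350.8 241. ] 0.71
side guard_knob [379.6 172.1] 0.98
scene place_2 [249.1 254.6] 0.88
scene place_2 [266.6 243.4] 0.78
scene place_2 [290.4 230.5] 0.69
scene guard_knob [249.4 155.4] 0.62
(array([610.7707671 , -99.44805059,  60.73158181]), [0.2, 0.2])
(array([619.77567485, -47.91464852,  58.18752795]), [2.3, 2.3])
(array([622.30806751,  -3.79307589,  61.1888142 ]), [0.8, 0.8])
knob (array([655.74762492, -52.40006152, 203.87386703]), [3.8, 3.8])
```

View pics/m6.png

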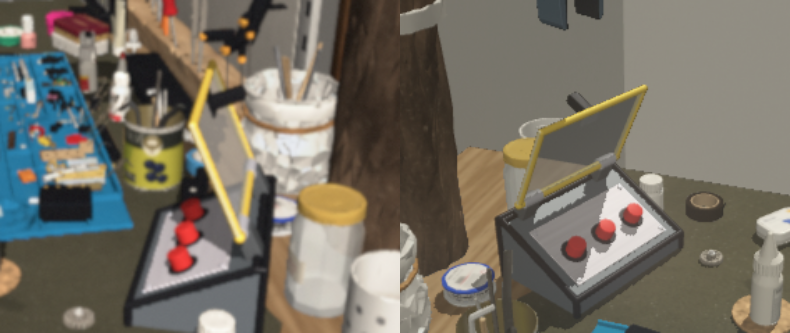

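```bash
cat >> h.py <<'E'
PL={2:np.array([618.5,-51.5,61.5])}; PL[1]=PL[2]-48*Y; PL[3]=PL[2]+48*Y
def gap(i,m=4):
    F=[]
    for _ in range(m): grab_frame("side"); s=state(); F.append(s["force"])
    tip=s["ee_pos"]+R.from_euler('xyz',s["ee_rot"],degrees=True).apply([0,0,22])
    print("t",s["time_s"],"tip-height",np.round((tip-PL[i])@N(),2),"lat u,y",np.round([(tip-PL[i])@np.cross(Y,N()),(tip-PL[i])@Y],1),"Fn",np.round(np.array(F)@N(),2),np.round(np.mean(F,0)@N(),2))
E
python3 - <<'E'
from h import *
print(rows(PL[2]+150*N()+np.array([0,0,40]),tilt(26)), rows(PL[2]+42*N(),tilt(26)))
E
```

```text
[ 0.2204  0.0007  0.1507 -0.     -0.2858 -0.0003] [ 1.271e-01  7.000e-04  4.253e-01 -0.000e+00 -2.858e-01 -3.000e-04]
```

```bash
python3 -m jog '0.07 0 0 0 0 0;0.14 0 0 0 -0.06 0;0.2 0 0.03 0 -0.13 0;0.22 0 0.08 0 -0.2 0;0.22 0 0.12 0 -0.26 0;0.22 0 0.15 0 -0.286 0;0.22 0 0.15 0 -0.286 0;0.22 0 0.15 0 -0.286 0' -1 10
python3 - <<'E'
from h import *
s=state(); print(s["ee_pos"],s["gripper_width"],rows(PL[2]+42*N(),tilt(26)))
E
```

```text
time_s: 13.37
ee_pos: [552.3, -43.3, 235.5]
ee_rot: [-180.0, 25.8, 172.6]
force: [0.3, -0.8, 0.2]
gripper_width: 0.2
[552.30144321 -43.31917641 235.50984607] 0.16099167488612964 [ 3.170e-02  8.000e-04  2.874e-01 -1.000e-04 -2.200e-03 -2.000e-04]
```

```bash
python3 -m jog '0.032 0 0.02 0 -0.002 0;0.032 0.001 0.08 0 -0.002 0;0.032 0.001 0.14 0 -0.002 0;0.032 0.001 0.2 0 -0.002 0;0.032 0.001 0.25 0 -0.002 0;0.032 0.001 0.275 0 -0.002 0;0.032 0.001 0.287 0 -0.002 0;0.032 0.001 0.287 0 -0.002 0;0.032 0.001 0.287 0 -0.002 0;0.032 0.001 0.287 0 -0.002 0'
python3 - <<'E'
from h import *
c=calibration("wrist"); im=grab_frame("wrist"); cv2.imwrite("pics/w7.png",im[:,:,::-1])
for d in tip_of("place_2","wrist")[:3]:
    o,v=ray("wrist",d["location"],c); p=o+v*((PL[2]-o)@N())/(v@N()); print(np.round(d["location"]),np.round(p,1),round(d["confidence"],2))
gap(2,6)
E
```

```text
time_s: 14.2
ee_pos: [601.3, -49.1, 101.0]
ee_rot: [180.0, 26.1, 172.6]
force: [0.4, -0.1, 0.3]
gripper_width: 0.7
[408. 279.] [623.9  -5.   61.2] 0.91
[242. 281.] [612.8 -98.8  61.7] 0.6
[327. 243.] [598.7 -47.9  51.7] 0.28
t 14.6 tip-height 20.59 lat u,y [0.  0.1] Fn [-0.57 -0.68  0.75  0.22  0.6   0.15] 0.08
```

View pics/w7.png

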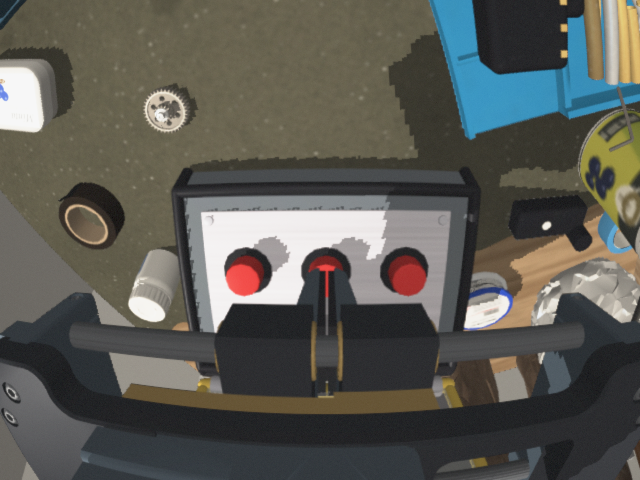

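```bash
python3 -m jog '0 0 0.01 0 0 0;0 0 0.02 0 0 0;0 0 0.026 0 0 0;0 0 0.032 0 0 0;0 0 0.034 0 0 0;0 0 0.034 0 0 0' >/dev/null; python3 -c "from h import *;gap(2,6)"
python3 -m jog '0 0 0.001 0 0 0;0 0 0.002 0 0 0;0 0 0.003 0 0 0;0 0 0.004 0 0 0;0 0 0.004 0 0 0'>/dev/null; python3 -c "from h import *;gap(2,6)"
python3 -m jog '0 0 0.001 0 0 0;0 0 0.002 0 0 0;0 0 0.003 0 0 0;0 0 0.003 0 0 0'>/dev/null; python3 -c "from h import *;gap(2,6)"
```

```text
t 15.4 tip-height 3.74 lat u,y [0.1 0.1] Fn [-0.69 -0.41  0.3   1.06  0.56  0.21] 0.17
t 16.1167 tip-height 1.75 lat u,y [0.2 0.1] Fn [ 0.72 -0.64 -0.36  0.09 -0.08  0.55] 0.05
t 16.75 tip-height 0.27 lat u,y [0.2 0.1] Fn [ 0.53  0.49 -0.44 -0.15  1.01  0.48] 0.32
```

Continue in 1–1.5 mm steps.

```bash
python3 -m jog '0 0 0.001 0 0 0;0 0 0.002 0 0 0;0 0 0.003 0 0 0;0 0 0.003 0 0 0'>/dev/null; python3 -c "from h import *;gap(2,8)"
python3 -m jog '0 0 0.001 0 0 0;0 0 0.002 0 0 0;0 0 0.003 0 0 0;0 0 0.003 0 0 0'>/dev/null; python3 -c "from h import *;gap(2,8)"
```

```text
t 17.4833 tip-height -1.21 lat u,y [0.2 0.1] Fn [-0.11  0.65 -1.15  0.29  0.51  0.18 -0.59 -0.34] -0.07
t 18.2167 tip-height -2.68 lat u,y [0.2 0.1] Fn [2.09 2.61 2.53 1.82 2.18 2.17 2.67 2.99] 2.38
```

```bash
python3 -m jog '0 0 0.001 0 0 0;0 0 0.002 0 0 0;0 0 0.003 0 0 0;0 0 0.003 0 0 0'>/dev/null; python3 -c "from h import *;gap(2,6)"
```

```text
t 18.85 tip-height -4.13 lat u,y [0.3 0.1] Fn [3.87 4.02 3.54 4.49 3.24 4.01] 3.86
```

Stiff, so this is the good one. Push on through the break-over.

```bash
for i in 1; do python3 -m jog '0 0 0.001 0 0 0;0 0 0.002 0 0 0;0 0 0.003 0 0 0;0 0 0.004 0 0 0;0 0 0.004 0 0 0'>/dev/null; python3 -c "from h import *;gap(2,5)"; done
python3 -m jog '0 0 0.001 0 0 0;0 0 0.002 0 0 0;0 0 0.003 0 0 0;0 0 0.004 0 0 0;0 0 0.004 0 0 0'>/dev/null; python3 -c "from h import *;gap(2,5)"
```

```text
t 19.5167 tip-height -6.21 lat u,y [0.3 0.1] Fn [2.33 2.49 2.68 2.68 2.79] 2.59
t 20.1833 tip-height -8.23 lat u,y [0.2 0.1] Fn [-0.14 -0.34  0.15  1.07  0.47] 0.24
```

Stiffened, weakened and then broke away with no load left. Retract and check.

```bash
python3 -m jog '0 0 -0.01 0 0 0;0 0 -0.05 0 0 0;0 0 -0.1 0 0 0;0 0 -0.16 0 0 0;0.05 0 -0.22 0 0 0;0.1 0 -0.28 0 0 0;0.14 0 -0.34 0 0 0;0.14 0 -0.34 0 0 0;0.14 0 -0.34 0 0 0'
python3 - <<'E'
from h import *
for n in ["side","scene","wrist"]:
    cc=calibration(n); im=grab_frame(n); cv2.imwrite(f"pics/{n}8.png",im[:,:,::-1])
    for q in ["oil_bottle","coaster"]:
        for d in tip_of(q,n)[:1]: print(n,q,np.round(onz(n,d["location"],4 if q=="oil_bottle" else 0,cc)),round(d["confidence"],2))
a=cv2.imread("pics/side8.png")[120:320,200:440]; b=cv2.imread("pics/scene8.png")[140:320,200:410]
cv2.imwrite("pics/m8.png",np.hstack([cv2.resize(a,(400,340),interpolation=2),cv2.resize(b,(397,340),interpolation=2)]))
E
```

```text
time_s: 20.93
ee_pos: [475.6, -32.8, 197.9]
ee_rot: [180.0, 26.3, 172.6]
force: [1.1, 0.2, 0.3]
gripper_width: 0.5
side oil_bottle [420. -63.   4.] 0.65
side coaster [421. -68.   0.] 0.91
scene oil_bottle [422. -63.   4.] 0.82
wrist oil_bottle [423. -69.   4.] 0.8
wrist coaster [ 483. -246.    0.] 0.24
```

View pics/m8.png

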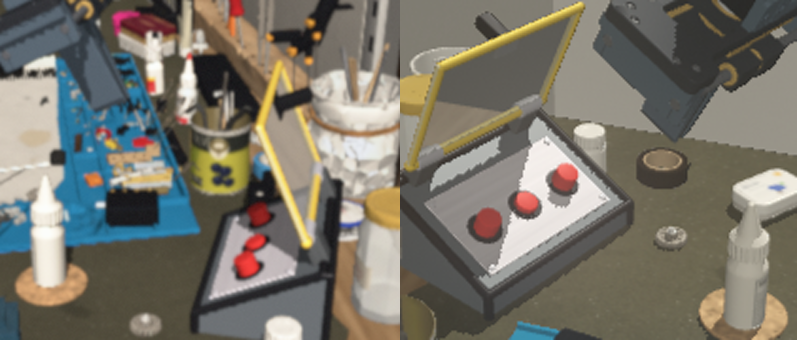

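The middle button (about pixel 255,242 on the left and 527,203 on the right) is clearly down and the outer two are up. The guard is open, the bottle is upright on the coaster, and the arm is clear.

```bash
python3 -c "
from workcell import *
print(state()['time_s'],state()['force']); print(job_done())"
```

```text
21.3833 [ 1.4919093   0.4168834  -0.73988825]
the job is handed in; nothing more can be done
None
```

The job is handed in at about 21 s of the 67 s allowed; the interface gave no verdict.

- **Oil bottle:** it stands upright and released on the coaster. In the last check its axis measured roughly 5 mm from the coaster centre.
- **Guard:** I carried the knob to about 1.5 rad and let go. It stayed open in both later pictures.
- **Buttons:** I tried only the middle one. It rose to about 3.9 N, fell to 2.6 N, then dropped to about 0 N as it snapped. The last picture shows it down and the two untouched buttons up.
- **Other things:** no bystander looked moved. I judged the tin and gear from the last picture, and did not measure any of them again at the end.

**Checks that disagreed:**
- The position networks differed from each other by up to about 10 mm for the bottle and coaster.
- The last wrist picture gave a false coaster hit with low confidence (0.24) near the mint tin, and the scene camera did not report the coaster. I ignored the false hit because the pictures showed the bottle well centred.
- The last force reading away from the scene was about 1.7 N. I put this down to sensor noise, as nothing was in contact.

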